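# Set the bread cutter's length stop to the second notch

## Robot

A 7-joint arm with a two-finger parallel gripper is mounted at the origin on the work surface. World frame = base frame: x ahead of the robot, y to its left, z up, the work surface at z = 0. Lengths are in m, angles in rad, forces in N, time in s.
With the tool pointing down it reaches from about 0.35 to 0.9 m from the base axis. Payload 8.1 kg.
Tool frame: the origin (TCP) lies on the centre line of the jaws, within the pads' length; the fingertips stand 19 mm ahead of it and the grasp point (between the pads) is the TCP; z points along the fingers, y is the direction in which the jaws open and shut (so a half turn about z gives the same grasp; the last joint's range is limited). The gripper opens to 92 mm and grips with 3 to 60 N. Pads are 19 mm wide; open, the fingers measure 130 mm over their backs; the gripper's body (75 mm by 190 mm) begins 47 mm behind the grasp point.
Start: joints at [-1.306, 0.434, 0.025, 1.573, -0.012, 1.134, -0.075], TCP at [0.225, 0.583, 0.246] pointing down, gripper open.
Joint ranges: [-2.62, 2.62], [-0.44, 2.09], [-1.27, 1.32], [0.08, 2.57], [-1.32, 4.46], [0.12, 2], [-2.74, 2.74]. Speed limits (rad/s): [2.22, 2.22, 3.01, 3.01, 3.14, 3.14, 3.14].

## Interface

Orientations are given as a rotation vector (axis times angle).
In Python, from cell import monitor, imaging, workorder, outline_of gives the robot as it stands.
- The arm moves only by the tool move_arm, never from a script. Its argument "series" is a list of rows, each a list of 6 numbers: the shift along the world's x, y, z in cm, then the turn, a rotation vector about the world's x, y, z in degrees. A call has 1 to 8 rows; each row shifts and turns the commanded pose from where the row before left it; what a row does not reach is not made up. A row lasts 1/10 s, in which the tool goes at most 50 mm and 8.59 degrees, less where a joint would pass 70% of its speed; a pose out of reach is approached as far as the arm can. A call with a gripper value outside its range is refused whole. "grip" is the opening, from 0 (shut) to 1 (fully open), set as the call begins (left out, the last holds). The fingers move at their own pace and stop on an object; "force" is the grip in N (left out, the last holds). Time passes only in rows, so rows that do not move let the fingers close. It gives the time, the measured TCP pose, the force and the opening at its end, in the units of the state.
- monitor.observe(): the state, without advancing time (a new reading comes with each control period).
- imaging.get_image(name): name is "scene" or "top"; returns a dict with "color" (420x560x3 uint8, red, green, blue), "fx", "fy", "cx", "cy" (pixels), "rvec" (rotation vector, rad) and "tvec" (3), from world to camera coordinates, as OpenCV has them. Camera axes: x right, y down, z forward; pixel columns grow to the right and rows downward; lengths in m; the calibration is good to about 2 mm. A picture is of the moment at which its call begins. There is no depth.
- workorder.sign_off(): hands the job in, once; it reports no verdict.
Trained networks look in the newest picture that a camera, given by its name, has taken for a name from the list of things; names that differ only in an ending like _2 or _b are one class to them, and where a whole thing is asked for, a point or a joint stands for the part that bears it (a point fixed in the world has none). Each returns a list of dicts, best first, with "p" (0 to 1); they miss things now and then, are a little off and sometimes report something else, mostly with a low value. They report only what shows in the picture. A call takes as long as a camera call.
- outline_of(camera, thing): "mask" (420x560 bool, what is visible of it) and "rect" ([left, top, width, height] in pixels, round what is visible of it).
The state is a dict: "clock": time; "joints": joint angles; "dq": joint speeds; "joint_efforts": joint torques, N m; "position": TCP position; "ee_rot": TCP orientation; "force": force on the tool from outside, world axes, zero at the start; "ft_torque": the same for the moment, N m; "width": opening from 0.0 (shut) to 1.0 (fully open).
Only numpy, scipy, OpenCV 4.12 (cv2) and the standard library are available. Lean on these libraries where they do the work, as an engineer would, in place of code of your own. Each camera call takes 0.05 s, during which the arm holds its last target. There are 200 camera calls.

## Task

Set the bread cutter for 80 mm pieces: push its length stop along the rail, towards the knife, until its plunger clicks down into the second notch counted from the knife, and leave it sitting there. A gentle push with the fingertips is enough: do not pinch the stop, pull up its plunger, raise the knife or shift the other things on the counter.

Things in the scene. Friction and masses are not known exactly. Their poses are not given: they have to be found in the camera images.
- cutter: Bread cutter, firm on the counter: beech board, x -90 to +100 mm, y -205 to +205 mm, its top 24 mm above the counter. Origin on the counter. x points from the front edge to the rail, away from the robot; y along the rail, AWAY from the knife; z up. Knife across the board at y = -125 mm. Dark lines across the board at y = -85, -45, -5, 35, 75 mm, level with the rail's notches.
- rail_end (a point): Far end of the rail from the knife, middle of its top (cutter x +60, y +175 mm, 56 mm above the counter). The aluminium rail is 20 mm wide and runs from here 280 mm along the cutter's -y towards the knife. Five V-notches are cut across its top, 13 mm wide, 5.5 mm deep, at 40, 80, 120, 160 and 200 mm from the knife; the stop may hide one.
- second_notch (a point): Middle of the second notch from the knife, on the rail's top (cutter x +60, y -45 mm, 56 mm above the counter), 80 mm from the knife. The plunger belongs here.
- stop (a joint): Travel of the length stop along the rail, m: 0 far from the knife, growing TOWARDS it (cutter's -y) to 0.215. Notches at 0.04, 0.08, 0.12, 0.16 (the second from the knife), 0.20. Starts between 0 and 0.105, maybe in a notch. Slides with 2 to 3 N; within 4 mm of a notch's middle it is pulled in (the push force dips to nothing); 8 to 15 N push it out again. Stays where it is left.
- stop_front (a point): Middle of the stop plate's face towards the knife, cutter x -12 mm, 56 mm above the counter. The steel plate is upright, square to the rail, fixed to an aluminium saddle (40 by 40 mm) on the rail. It is 6 mm thick and reaches 56 mm to either side of this point along the cutter's x, 24 mm above and 27 mm below it. This face and the plunger's axis share one cutter y.
- stop_back (a point): Middle of the stop plate's other face, away from the knife, 6 mm from stop_front on the cutter's +y side, 56 mm above the counter: pushing here along the cutter's -y moves the stop towards the knife. A steady push at up to 80 mm/s stays gentle.
- plunger (a joint): Height of the stop's round-nosed spring plunger, m: between 0 and -0.001 riding on the rail's plain top, about -0.0045 dropped into a notch. Pushing the stop along drives it up and out again by itself; it must not be pulled up by hand.
- plunger_top (a point): Top of the plunger's black mushroom knob (24 mm across), over the rail: 107 mm above the counter when riding, 103 mm in a notch. It is the highest part of the stop.
- knife (a joint): Angle of the knife, rad: 0 lying shut on the board, growing as it is raised; it lies shut by its own weight and is to stay so. Steel blade across the board, its back 38 mm above the board, hinge cheeks behind the rail up to 86 mm above the counter, black handle jutting about 125 mm past the board's front edge.
- container: Bystander: white plastic container with a ribbed twist cap, 80 mm across and 124 mm high, upright, loose, on the counter off the board's end far from the knife. Origin at the centre of its underside.
- dough_whisk: Bystander: dough whisk lying loose on the counter behind the rail: beech handle 18 mm thick, wire head 72 mm wide, 350 mm long over all. Origin on the counter under the handle, about 20 mm from the head's ferrule; its x points to the head.
- timer: Bystander: round kitchen timer, 66 mm across, 36 mm high, loose on the counter off the board's end far from the knife, near the container. Origin at the centre of its underside.
- proofing_basket: Bystander: round rattan proofing basket, 220 mm across the rim, 85 mm high, loose. Origin at the centre of its underside.
- mitt_trivet: Bystander: flat black silicone trivet in the shape of an oven mitt, about 190 by 185 mm, 8 mm thick, loose. Origin in the middle of its palm, on the counter.
- sheet_pan: Bystander: aluminium sheet pan 457 by 330 mm, 28 mm high, with a steel wire cooling rack standing in it, its top 31 mm above the counter; it stays put. Origin at the centre of its underside.

How it is judged:
By the outcome, as a careful person would: the job done as asked, in the order asked, and still so for the second after the job is handed in, with the robot touching nothing.
It also fails if it takes over 48 s, if anything falls off the work surface, if the arm or the gripper's body presses on something with over 40 N, if the wrist force passes 120 N, or if a joint passes its speed limit or range.

## Working session

There is one attempt and no reset: what is moved stays moved. The work goes in short steps, Python scripts to look and compute and a tool call to move; the robot and the scene stay as the last step left them, time stands still between calls to the robot, and variables do not carry over. Pictures are saved under pics/ and viewed, about 8 in all and at most 12, crops included, and the job is handed in when it is done.

Besides the shell and the picture viewer there is one more tool, called after "Emit:" by a JSON object that holds its "method" and its "body". move_arm: Moves the arm, as the interface text tells. Its arguments: {"type":"object","properties":{"series":{"type":"array"},"grip":{"type":"number"},"force":{"type":"number"}},"required":["series"]}

```bash
mkdir -p pics
python3 - <<'E'
from cell import monitor, imaging, outline_of
import cv2,pickle
s=monitor.observe();print(s)
d={}
for n in("scene","top"):
    im=imaging.get_image(n);d[n]=im;cv2.imwrite(f"pics/{n}0.png",im["color"][:,:,::-1])
    print(n,{k:im[k] for k in im if k!="color"})
    for t in("cutter","stop_front","knife","rail_end"):
        try:
            for o in outline_of(n,t)[:2]: print(n,t,o["p"],o["rect"])
        except Exception as e: print(t,e)
pickle.dump(d,open("im0.pkl","wb"))
E
```

```text
{'clock': 0.0, 'joints': array([-1.30562926,  0.43517498,  0.02494418,  1.57407904, -0.01159726,
        1.13400376, -0.07511017]), 'dq': array([-0.00018138, -0.00060435, -0.00131187, -0.00198656, -0.00199753,
        0.00095763, -0.00113163]), 'joint_efforts': array([-2.84896742e-04, -6.67834640e+01,  9.85020362e-01, -3.14474881e+01,
       -6.06066710e-02,  4.26648546e-02,  1.57648496e-04]), 'position': array([0.22457291, 0.5827508 , 0.24498142]), 'ee_rot': array([-5.74490341e-01, -3.08846388e+00,  2.37619444e-03]), 'force': array([-0.00075386,  0.4395763 ,  0.25200992]), 'ft_torque': array([ 0.00602685, -0.05902134, -0.00314961]), 'width': 0.9985142943240293}
scene {'fx': 420.15201874964634, 'fy': 420.15201874964634, 'cx': 278.6786677247061, 'cy': 216.30796146753283, 'rvec': array([ 2.27707528,  0.60105136, -0.27391528]), 'tvec': array([-0.51979364, -0.15449078,  1.68858553])}
scene cutter 0.85 [183.9, 183.1, 120.2, 100.6]
scene stop_front 0.91 [250.0, 195.2, 40.8, 14.1]
scene stop_front 0.3 [183.7, 186.3, 118.2, 93.0]
scene knife 0.97 [184.0, 228.3, 84.7, 23.9]
scene rail_end 0.74 [183.3, 184.6, 119.6, 92.9]
top {'fx': 516.6634983007352, 'fy': 516.6634983007352, 'cx': 287.0071340086715, 'cy': 213.15804996450095, 'rvec': array([ 2.18516169, -2.21418871,  0.08722267]), 'tvec': array([-0.03024293,  0.62679451,  1.61858655])}
top cutter 0.63 [214.6, 200.0, 137.9, 100.2]
top cutter 0.45 [73.0, 187.6, 73.7, 71.9]
top stop_front 0.58 [245.8, 219.6, 14.3, 27.6]
top knife 0.75 [321.4, 206.3, 20.1, 93.9]
top rail_end 0.82 [220.0, 198.7, 134.5, 103.0]
```

Run:
```python
import cv2
a=cv2.imread("pics/top0.png");cv2.imwrite("pics/topc.png",cv2.resize(a[180:320,190:370],None,fx=4.4,fy=4.2,interpolation=2))
b=cv2.imread("pics/scene0.png");cv2.imwrite("pics/scenec.png",cv2.resize(b[150:300,160:340],None,fx=4,fy=4,interpolation=2))
```

```text
(no output)
```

View pics/topc.png

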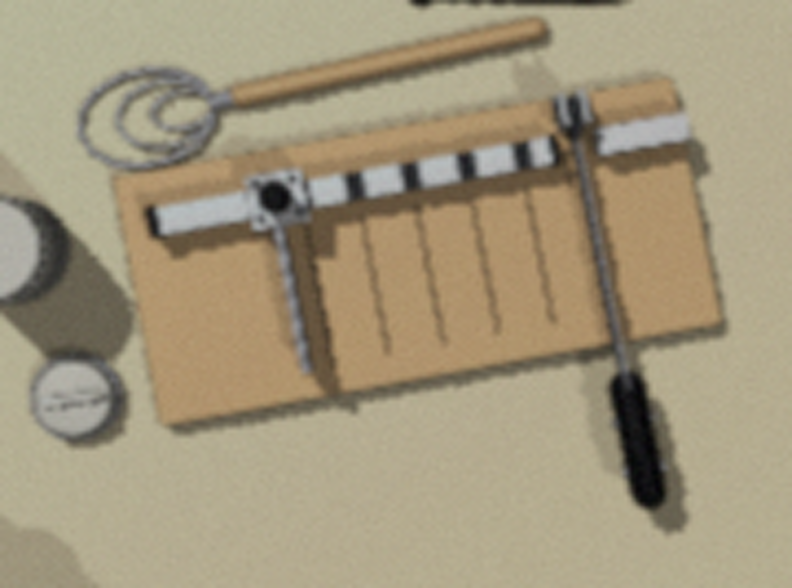

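View pics/scenec.png

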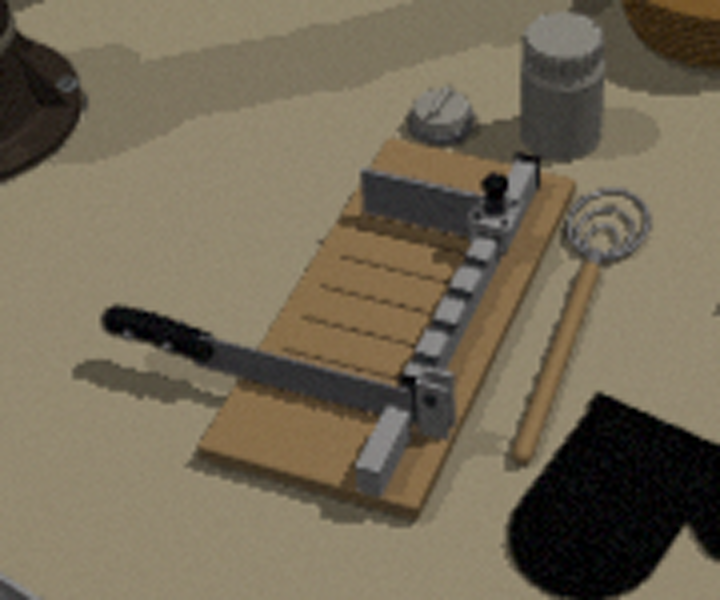

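View pics/top0.png

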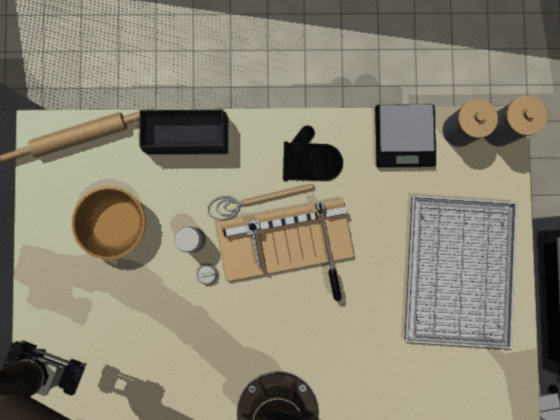

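```bash
cat > h.py <<'E'
import numpy as np,cv2,pickle
from scipy.optimize import least_squares
d=pickle.load(open("im0.pkl","rb"))
def proj(n,P):
    im=d[n];K=np.array([[im["fx"],0,im["cx"]],[0,im["fy"],im["cy"]],[0,0,1]])
    return cv2.projectPoints(np.float64(P).reshape(-1,3),im["rvec"],im["tvec"],K,None)[0][:,0]
def c2w(q,P):
    P=np.float64(P).reshape(-1,3);c,s=np.cos(q[2]),np.sin(q[2])
    return np.c_[q[0]+c*P[:,0]-s*P[:,1],q[1]+s*P[:,0]+c*P[:,1],P[:,2]]
E
python3 - <<'E'
from h import *
B=[(.1,.205,.024),(.1,-.205,.024),(-.09,-.205,.024),(-.09,.205,.024)]
N=[(.06,y,.056) for y in(.035,-.005,-.045,-.085)]
T=np.array([(115,172),(675,78),(722,325),(163,426),(355,186),(411,177),(467,167),(522,157)])/[4.4,4.2]+[190,180]
S=np.array([(575,180),(415,512),(200,450),(388,140)])/4+[160,150]
f=lambda q:np.r_[(proj("top",c2w(q,B+N))-T).ravel(),(proj("scene",c2w(q,B))-S).ravel()]
r=least_squares(f,[.5,0,0.17],loss="soft_l1");q=r.x;print(q,np.round(r.fun.reshape(-1,2) if 0 else f(q).reshape(-1,2),1))
np.save("q.npy",q)
# plunger top in both views
pt=np.array([275,197])/[4.4,4.2]+[190,180]; ps=np.array([495,181])/4+[160,150]
# plate top-edge (front end / middle) from top, z=.080
for z in(.107,.103):
  g=least_squares(lambda y:np.r_[(proj("top",c2w(q,(.06,y[0],z)))-pt).ravel(),(proj("scene",c2w(q,(.06,y[0],z)))-ps).ravel()],[.08]);print(z,"stop y",g.x,g.fun)
y=g.x[0]
for x in(-.068,-.012,.044): print(c2w(q,(x,y+.006,.08)),proj("top",c2w(q,(x,y+.003,.08))))
im=d["top"]["color"][:,:,::-1].copy()
im=cv2.resize(im[180:320,190:370],None,fx=4.4,fy=4.2,interpolation=2)
for p in list(proj("top",c2w(q,B+N)))+list(proj("top",c2w(q,[(.06,y,.105),(-.068,y+.003,.08),(-.012,y+.003,.08)]))):
    cv2.circle(im,tuple(int(v) for v in (p-[190,180])*[4.4,4.2]),4,(0,0,255),1)
cv2.imwrite("pics/ov.png",im)
print("knife/others",c2w(q,[(.06,-.125,.056),(-.2,-.125,.05),(.06,-.045,.056)]))
E
```

```text
[ 0.53812482 -0.03264085  0.17132926] [[-0.4  0.8]
 [-0.1 -0.5]
 [ 0.6 -0.2]
 [-0.6 -0. ]
 [ 0.3 -0.3]
 [ 0.3 -0.6]
 [ 0.3 -0.5]
 [ 0.5 -0.5]
 [ 0.2 -0.6]
 [-0.2 -0.8]
 [-1.9 -1.2]
 [-0.2 -1.3]]
0.107 stop y [0.0898354] [ 0.28765855 -0.26500498 -0.39743068 -0.828277  ]
0.103 stop y [0.09098009] [-0.02450052 -0.14896638 -0.27831573 -0.1562211 ]
[[0.45458605 0.05132588 0.08      ]] [[259.4825442  268.72112136]]
[[0.50976616 0.06087345 0.08      ]] [[256.14351852 250.50695557]]
[[0.56494626 0.07042102 0.08      ]] [[252.81786103 232.36571242]]
knife/others [[ 0.6185579  -0.14558119  0.056     ]
 [ 0.36236456 -0.18990918  0.05      ]
 [ 0.60491852 -0.06675247  0.056     ]]
```

View pics/ov.png

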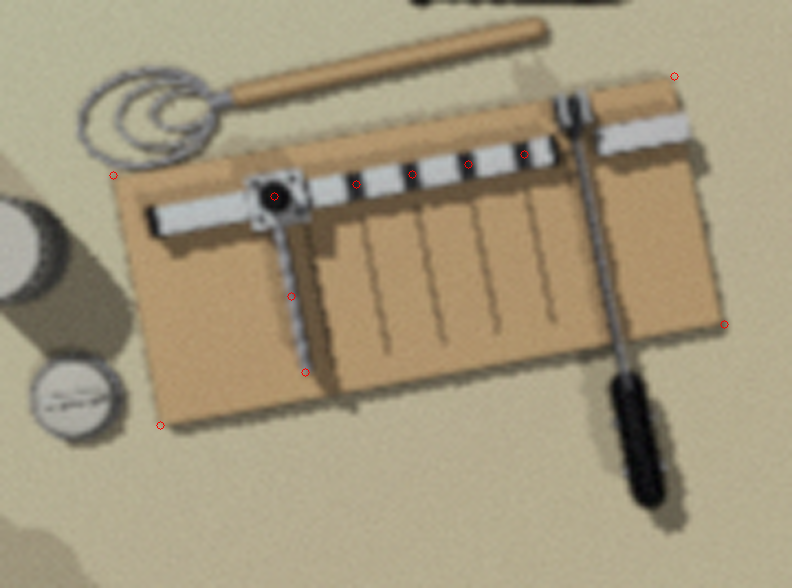

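Run:
```python
from h import *
from scipy.spatial.transform import Rotation as R
from cell import monitor
q=np.load("q.npy");s=monitor.observe()
M=R.from_rotvec(s["ee_rot"]).as_matrix();print(M.round(3))
print("toolY deg",np.degrees(np.arctan2(M[1,1],M[0,1])),"cutter x deg",np.degrees(q[2]))
for y in(.130,.0915+.0155,-.045+.0155):
  print(y,c2w(q,(-.014,y,.074)))
print("dir -y",c2w((0,0,q[2]),(0,-1,0)))
print("delta",c2w(q,(-.014,.13,.074))-s["position"])
```

```text
[[-0.933  0.36  -0.   ]
 [ 0.36   0.933 -0.   ]
 [-0.    -0.    -1.   ]]
toolY deg 68.92666678132628 cutter x deg 9.816443380453427
0.13 [[0.5021658  0.09306893 0.074     ]]
0.107 [[0.50608712 0.07040567 0.074     ]]
-0.0295 [[ 0.52935932 -0.06409583  0.074     ]]
dir -y [[ 0.1704923  -0.98535901  0.        ]]
delta [[ 0.27744891 -0.49013356 -0.17169355]]
```

Emit:
{"method": "move_arm", "body": {"series": [[1.7, -3.0, 0, 0, 0, -3.7], [1.7, -3.0, 0, 0, 0, -3.7], [1.7, -3.0, 0, 0, 0, -3.7], [1.7, -3.0, 0, 0, 0, -3.7], [1.7, -3.0, 0, 0, 0, -3.7], [1.7, -3.0, 0, 0, 0, -3.7], [1.7, -3.0, 0, 0, 0, -3.7], [1.7, -3.0, 0, 0, 0, -3.7]], "grip": 0}}

```text
clock: 1.3
position: [0.3613, 0.342, 0.246]
ee_rot: [1.348, 2.838, 0.001]
force: [0.4, 0.1, -0.1]
width: 0.354
```

Emit:
{"method": "move_arm", "body": {"series": [[1.7, -3.0, 0, 0, 0, -3.7], [1.7, -3.0, 0, 0, 0, -3.7], [1.7, -3.0, 0, 0, 0, -3.7], [1.7, -3.0, 0, 0, 0, -3.7], [1.7, -3.0, 0, 0, 0, -3.7], [1.7, -3.0, 0, 0, 0, -3.7], [1.7, -3.0, 0, 0, 0, -3.7], [0, 0, 0, 0, 0, 0]]}}

```text
clock: 2.1
position: [0.4818, 0.1285, 0.2462]
ee_rot: [1.956, 2.455, 0.0]
force: [0.5, -0.1, 0.1]
width: 0.005
```

Emit:
{"method": "move_arm", "body": {"series": [[2.0, -3.5, 0, 0, 0, -3.1], [0, 0, -3.4, 0, 0, 0], [0, 0, -3.4, 0, 0, 0], [0, 0, -3.4, 0, 0, 0], [0, 0, 0, 0, 0, 0]]}}

```text
clock: 2.6
position: [0.4969, 0.0981, 0.1405]
ee_rot: [-2.009, -2.41, 0.009]
force: [-0.7, 0.1, 0.4]
width: 0.004
```

```bash
cat > snap.py <<'E'
import sys,cv2,numpy as np
from cell import imaging
a=imaging.get_image("top")["color"][:,:,::-1];b=imaging.get_image("scene")["color"][:,:,::-1]
a=cv2.resize(a[190:310,200:360],None,fx=4.5,fy=4.5,interpolation=2)[:,:400*2]
b=cv2.resize(b[160:290,170:320],None,fx=4,fy=4.15,interpolation=2)
h=min(a.shape[0],b.shape[0]);o=np.hstack([a[:h],b[:h]])
cv2.imwrite(f"pics/{sys.argv[1]}.png",cv2.resize(o,(800,int(800*h/o.shape[1]))) if len(sys.argv)<3 else (a if sys.argv[2]=="top" else b))
E
python3 snap.py pre
```

```text
(no output)
```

View pics/pre.png

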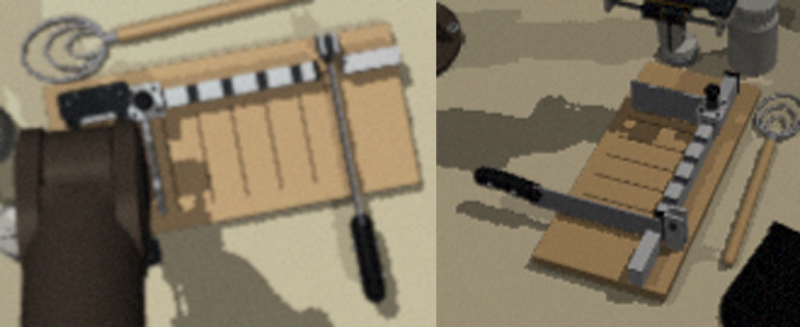

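The picture shows the shut gripper behind the plate (left panel, about pixel (100,100)), with the knob at (145,100) clear. I'll lower it.

Emit:
{"method": "move_arm", "body": {"series": [[0, 0, -2.2, 0, 0, 0], [0, 0, -2.2, 0, 0, 0], [0, 0, -2.2, 0, 0, 0], [0, 0, 0, 0, 0, 0], [0, 0, 0, 0, 0, 0]]}}

```text
clock: 3.2
position: [0.5008, 0.0986, 0.0794]
ee_rot: [2.012, 2.412, 0.003]
force: [-0.6, 0.5, -0.5]
width: 0.005
```

Emit:
{"method": "move_arm", "body": {"series": [[0, 0, -0.5, 0, 0, 0], [0.1, -0.6, 0, 0, 0, 0], [0.1, -0.6, 0, 0, 0, 0], [0.1, -0.6, 0, 0, 0, 0], [0.1, -0.4, 0, 0, 0, 0], [0, 0, 0, 0, 0, 0]]}}

```text
clock: 3.8
position: [0.504, 0.0752, 0.0729]
ee_rot: [2.014, 2.41, 0.0]
force: [0.3, 0.1, 0.1]
width: 0.007
```

Emit:
{"method": "move_arm", "body": {"series": [[0.05, -0.3, 0, 0, 0, 0], [0.05, -0.3, 0, 0, 0, 0]]}}

```text
clock: 4.0
position: [0.5047, 0.071, 0.0727]
ee_rot: [-2.011, -2.413, -0.001]
force: [-0.3, 4.8, 1.8]
width: 0.004
```

Emit:
{"method": "move_arm", "body": {"series": [[0.05, -0.3, 0, 0, 0, 0], [0.05, -0.3, 0, 0, 0, 0]]}}

```text
clock: 4.2
position: [0.5058, 0.0646, 0.0727]
ee_rot: [-2.012, -2.413, -0.001]
force: [-0.6, 3.1, -0.3]
width: 0.005
```

Emit:
{"method": "move_arm", "body": {"series": [[0.05, -0.3, 0, 0, 0, 0], [0.05, -0.3, 0, 0, 0, 0]]}}

```text
clock: 4.4
position: [0.5068, 0.058, 0.0727]
ee_rot: [-2.013, -2.412, -0.0]
force: [-1.3, 8.7, 1.4]
width: 0.005
```

Emit:
{"method": "move_arm", "body": {"series": [[0.03, -0.2, 0, 0, 0, 0]]}}

```text
clock: 4.5
position: [0.5069, 0.0574, 0.0728]
ee_rot: [-2.011, -2.412, -0.002]
force: [-2.2, 10.5, 1.8]
width: 0.004
```

Emit:
{"method": "move_arm", "body": {"series": [[0.03, -0.2, 0, 0, 0, 0]]}}

```text
clock: 4.6
position: [0.5071, 0.0563, 0.0728]
ee_rot: [-2.009, -2.412, -0.002]
force: [-1.5, 10.5, 1.3]
width: 0.001
```

Emit:
{"method": "move_arm", "body": {"series": [[0.04, -0.2, 0, 0, 0, 0]]}}

```text
clock: 4.7
position: [0.5074, 0.0541, 0.0728]
ee_rot: [-2.009, -2.412, -0.002]
force: [-2.4, 9.4, 1.5]
width: 0.005
```

Emit:
{"method": "move_arm", "body": {"series": [[0.03, -0.2, 0, 0, 0, 0]]}}

```text
clock: 4.8
position: [0.5078, 0.0518, 0.0728]
ee_rot: [-2.01, -2.413, -0.002]
force: [-0.4, 4.6, 0.4]
width: 0.002
```

Emit:
{"method": "move_arm", "body": {"series": [[0.04, -0.2, 0, 0, 0, 0]]}}

```text
clock: 4.9
position: [0.5084, 0.049, 0.0728]
ee_rot: [-2.011, -2.413, -0.001]
force: [-0.4, 4.0, 0.3]
width: 0.006
```

Emit:
{"method": "move_arm", "body": {"series": [[0.03, -0.2, 0, 0, 0, 0]]}}

```text
clock: 5.0
position: [0.5088, 0.0465, 0.0728]
ee_rot: [-2.012, -2.412, -0.001]
force: [0.1, 5.1, -0.3]
width: 0.007
```

Emit:
{"method": "move_arm", "body": {"series": [[0.09, -0.5, 0, 0, 0, 0], [0.09, -0.5, 0, 0, 0, 0], [0.08, -0.5, 0, 0, 0, 0], [0.08, -0.5, 0, 0, 0, 0]]}}

```text
clock: 5.4
position: [0.5124, 0.0262, 0.0728]
ee_rot: [2.012, 2.412, 0.001]
force: [0.2, 4.5, -1.7]
width: 0.002
```

Emit:
{"method": "move_arm", "body": {"series": [[0.04, -0.2, 0, 0, 0, 0]]}}

```text
clock: 5.5
position: [0.5126, 0.0229, 0.0727]
ee_rot: [2.013, 2.411, -0.001]
force: [0.1, -0.6, -0.2]
width: 0.003
```

Emit:
{"method": "move_arm", "body": {"series": [[0.03, -0.2, 0, 0, 0, 0]]}}

```text
clock: 5.6
position: [0.5127, 0.0211, 0.0727]
ee_rot: [2.014, 2.411, -0.001]
force: [0.6, -0.4, 0.3]
width: 0.004
```

Emit:
{"method": "move_arm", "body": {"series": [[0.03, -0.2, 0, 0, 0, 0]]}}

```text
clock: 5.7
position: [0.513, 0.0195, 0.0727]
ee_rot: [2.013, 2.411, -0.001]
force: [0.2, -0.1, -0.1]
width: 0.008
```

Emit:
{"method": "move_arm", "body": {"series": [[0.03, -0.2, 0, 0, 0, 0]]}}

```text
clock: 5.8
position: [0.5132, 0.0187, 0.0727]
ee_rot: [-2.012, -2.412, -0.0]
force: [-2.1, 6.6, 1.2]
width: 0.004
```

Emit:
{"method": "move_arm", "body": {"series": [[0.03, -0.2, 0, 0, 0, 0]]}}

```text
clock: 5.9
position: [0.5132, 0.0181, 0.0727]
ee_rot: [-2.01, -2.412, -0.002]
force: [-1.8, 10.9, 3.0]
width: 0.004
```

Emit:
{"method": "move_arm", "body": {"series": [[0.03, -0.2, 0, 0, 0, 0]]}}

```text
clock: 6.0
position: [0.5134, 0.0169, 0.0727]
ee_rot: [-2.008, -2.412, -0.002]
force: [-1.4, 10.9, 3.2]
width: 0.006
```

Emit:
{"method": "move_arm", "body": {"series": [[0.04, -0.2, 0, 0, 0, 0]]}}

```text
clock: 6.1
position: [0.5138, 0.0147, 0.0727]
ee_rot: [-2.008, -2.412, -0.002]
force: [-2.9, 10.3, 2.8]
width: 0.002
```

Emit:
{"method": "move_arm", "body": {"series": [[0.08, -0.5, 0, 0, 0, 0], [0.08, -0.5, 0, 0, 0, 0], [0.08, -0.5, 0, 0, 0, 0], [0.08, -0.5, 0, 0, 0, 0], [0.08, -0.5, 0, 0, 0, 0], [0.08, -0.5, 0, 0, 0, 0]]}}

```text
clock: 6.7
position: [0.5195, -0.0174, 0.0728]
ee_rot: [-2.011, -2.413, -0.001]
force: [0.8, -0.1, 0.0]
width: 0.002
```

Emit:
{"method": "move_arm", "body": {"series": [[0.05, -0.3, 0, 0, 0, 0]]}}

```text
clock: 6.8
position: [0.5198, -0.0205, 0.0728]
ee_rot: [-2.012, -2.412, -0.001]
force: [-0.7, 10.3, 2.5]
width: 0.005
```

Emit:
{"method": "move_arm", "body": {"series": [[0.05, -0.3, 0, 0, 0, 0]]}}

```text
clock: 6.9
position: [0.52, -0.022, 0.0728]
ee_rot: [-2.01, -2.412, -0.002]
force: [-1.8, 12.2, 4.1]
width: 0.008
```

Emit:
{"method": "move_arm", "body": {"series": [[0.05, -0.3, 0, 0, 0, 0]]}}

```text
clock: 7.0
position: [0.5205, -0.0247, 0.0728]
ee_rot: [-2.009, -2.412, -0.002]
force: [-1.1, 11.6, 4.2]
width: 0.004
```

Emit:
{"method": "move_arm", "body": {"series": [[0.05, -0.3, 0, 0, 0, 0]]}}

```text
clock: 7.1
position: [0.5211, -0.028, 0.0728]
ee_rot: [-2.009, -2.413, -0.002]
force: [-0.3, 4.5, 0.9]
width: 0.006
```

Emit:
{"method": "move_arm", "body": {"series": [[0.05, -0.3, 0, 0, 0, 0]]}}

```text
clock: 7.2
position: [0.5218, -0.0318, 0.0728]
ee_rot: [-2.011, -2.413, -0.001]
force: [1.0, 3.6, -0.1]
width: 0.0
```

Emit:
{"method": "move_arm", "body": {"series": [[0.08, -0.5, 0, 0, 0, 0], [0.08, -0.5, 0, 0, 0, 0], [0.08, -0.5, 0, 0, 0, 0], [0.04, -0.3, 0, 0, 0, 0]]}}

```text
clock: 7.6
position: [0.5251, -0.0507, 0.0728]
ee_rot: [2.012, 2.412, 0.001]
force: [2.2, 4.8, 0.3]
width: 0.006
```

Emit:
{"method": "move_arm", "body": {"series": [[0.03, -0.2, 0, 0, 0, 0]]}}

```text
clock: 7.7
position: [0.5251, -0.053, 0.0728]
ee_rot: [2.012, 2.412, 0.0]
force: [1.9, 2.0, -0.4]
width: 0.004
```

Emit:
{"method": "move_arm", "body": {"series": [[0.02, -0.1, 0, 0, 0, 0]]}}

```text
clock: 7.8
position: [0.5248, -0.0546, 0.0727]
ee_rot: [2.013, 2.412, -0.001]
force: [0.8, 0.0, 0.6]
width: -0.0
```

Emit:
{"method": "move_arm", "body": {"series": [[0, 0, 0, 0, 0, 0]]}}

```text
clock: 7.9
position: [0.5247, -0.0547, 0.0727]
ee_rot: [2.014, 2.411, -0.001]
force: [0.4, -0.9, 0.1]
width: 0.005
```

Emit:
{"method": "move_arm", "body": {"series": [[0.02, -0.1, 0, 0, 0, 0]]}}

```text
clock: 8.0
position: [0.5249, -0.0552, 0.0727]
ee_rot: [-2.013, -2.412, 0.001]
force: [0.4, 0.8, 0.7]
width: 0.005
```

Emit:
{"method": "move_arm", "body": {"series": [[0.02, -0.1, 0, 0, 0, 0]]}}

```text
clock: 8.1
position: [0.5252, -0.056, 0.0727]
ee_rot: [-2.013, -2.412, 0.001]
force: [0.5, -0.1, 0.3]
width: 0.004
```

Emit:
{"method": "move_arm", "body": {"series": [[-0.2, 1.0, 0, 0, 0, 0], [-0.4, 2.0, 0, 0, 0, 0], [0, 0, 2, 0, 0, 0], [0, 0, 4, 0, 0, 0], [0, 0, 4, 0, 0, 0], [-1, 4, 3, 0, 0, 0], [-1, 4, 0, 0, 0, 0], [-1, 4, 0, 0, 0, 0]]}}

```text
clock: 8.9
position: [0.4894, 0.0955, 0.2034]
ee_rot: [2.012, 2.411, 0.004]
force: [0.0, 0.7, -0.8]
width: 0.005
```

Emit:
{"method": "move_arm", "body": {"series": [[-1, 4, 0, 0, 0, 0], [-1, 4, 0, 0, 0, 0], [-1, 4, 0, 0, 0, 0], [-1, 4, 0, 0, 0, 0], [-1, 4, 0, 0, 0, 0], [0, 0, 0, 0, 0, 0], [0, 0, 0, 0, 0, 0]]}}

```text
clock: 9.6
position: [0.4385, 0.2947, 0.2019]
ee_rot: [-2.009, -2.415, 0.001]
force: [-0.9, -1.4, -0.2]
width: 0.004
```

Run:
```python
from h import *
from cell import imaging,outline_of
q=np.load("q.npy")
n={k:imaging.get_image(k)["color"][:,:,::-1] for k in("top","scene")}
a=cv2.resize(n["top"][180:320,190:370],None,fx=4.4,fy=4.2,interpolation=2)
p=(proj("top",c2w(q,(.06,-.045,.103)))[0]-[190,180])*[4.4,4.2]
cv2.circle(a,tuple(int(v) for v in p),5,(0,0,255),1)
cv2.imwrite("pics/fin_top.png",a)
b=n["scene"][150:300,160:340];cv2.imwrite("pics/fin_scene.png",cv2.resize(b,None,fx=4,fy=4,interpolation=2))
for k in n:
  df=np.abs(n[k].astype(int)-d[k]["color"][:,:,::-1]).max(2);print(k,(df>60).sum())
```

```text
top 17992
scene 4435
```

View pics/fin_top.png

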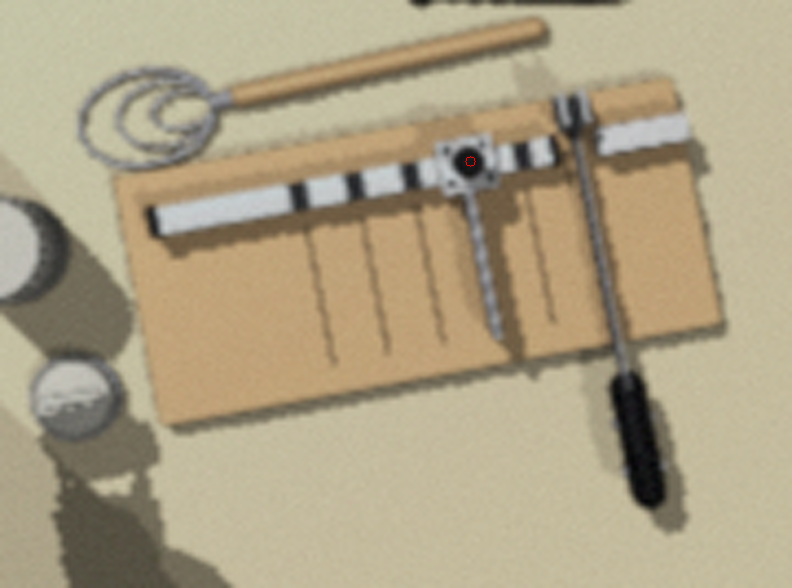

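View pics/fin_scene.png

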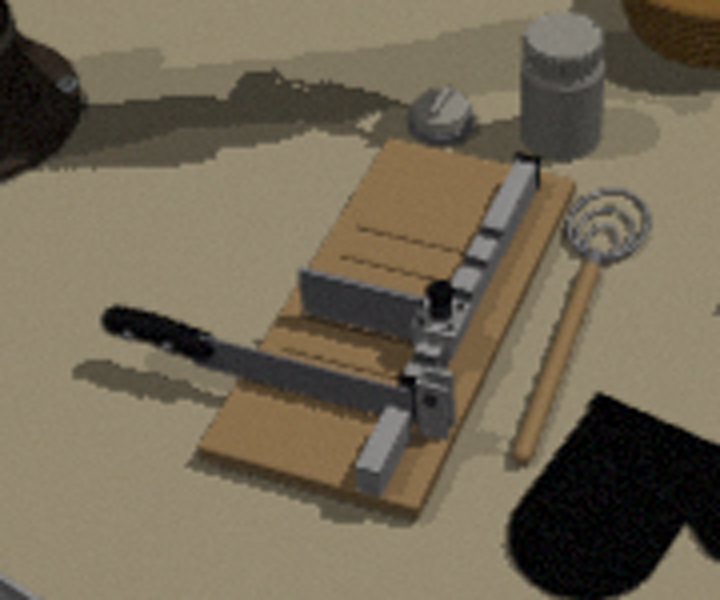

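The knob sits at (469,161) in the top view, on the predicted second-notch spot. One open notch is left on the knife side and three behind. The knife, whisk, timer and container are where they were.

```bash
python3 -c "
from cell import workorder;print(workorder.sign_off())"
```

```text
the job is handed in; nothing more can be done
None
```

The length stop is in the second notch from the knife, set for 80 mm pieces, and the job is handed in. I pushed it there from its back face with the shut fingertips, without gripping it. The arm's clock read 9.6 s once it was clear.

- **Notches passed:** the push force showed it going through the 0.04, 0.08 and 0.12 notches, peaking at about 12 N. At the 0.16 notch the force fell to zero and stayed there for about 2 mm of further travel. I took that as the plunger dropping in, then backed off.
- **Final pictures:** the knob is within about a pixel of the predicted spot for the second notch. One open notch remains on the knife side and three behind.
- **Other things:** the knife is still shut, and the whisk, timer, container and the part of the trivet in view look unmoved. The basket, pan and the rest of the counter were not compared closely; the arm never went near the pan.
- **Not measured:** I did not measure the plunger's drop of about 4 mm directly; it rests on the force dip and the position.
- **Disagreement:** the contact position worked out from the pictures was about 4 mm further towards the knife than the force readings showed. I relied on the forces, which repeated consistently from notch to notch.

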